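# Click the key onto the practice-board clamp and swing its bar shut

### The job

Pick up the clamp key and push it fully home on the clamp's square drive, until the spring ball clicks; the square stands at an unknown angle, so feel for it with light pushes and never lean hard on it. Then turn the key clockwise (seen from above) until the green bar meets its stop over the practice board, and let go of the key, leaving it on the drive. Turn the bar only by the key, keep the gripper off the clamp itself, and leave the jars and the cup where they stand.

Things in the scene. Friction and masses are not known exactly. Their poses are not given: they have to be found in the camera images.
- key: Loose clamp key, about 160 g, standing on its mouth, 76 mm tall. Origin: centre of the mouth (lowest face), z up. Lower 34 mm: dark steel head, 30 mm square, sides along key x and y; blue wing above. Bore opens down: 17.2 mm square, sides along key x and y, 26 mm deep, no chamfer. A groove all round it, 12 mm above the mouth, takes the ball: any quarter turn fits.
- wing (a point): Middle of the key's blue wing, 55 mm above the mouth, axes as the key's. Wing: 46 mm long along key x, 14 mm thick along key y (grip across this), from 34 to 76 mm above the mouth.
- clamp: Fixed clamp holding a flat skin-coloured practice board. Origin: centre of its underside, z up. Base plate 200 mm (x) by 150 mm (y), 16 mm thick; board top at z 32 mm. The vertical spindle axis stands at x 0, y +45 mm.
- seat (a point): Point on the spindle axis on the flat round shoulder (36 mm across) at the foot of the square drive, 52 mm above the table. Fully home, the key's origin is here (mouth on shoulder). Turns with the green bar: x points along the bar (88 mm long from the axis, wholly below the shoulder).
- drive_top (a point): Centre of the top of the steel drive, 25 mm above the seat, axes as the seat's. From the seat up: 16 mm square for 21 mm, then a round nose, 16 mm wide, coned to 9 mm at the top, which guides the mouth. The square's angle is not reported: its sides lie within 0.65 rad either way of the bar's line (mod a quarter turn); rigid with the bar. A key over about 0.1 rad off stops 21 mm above the seat.
- ball (a point): Level of the brass spring ball, on the spindle axis 12 mm above the seat (axes as the seat's). The ball sticks 2.5 mm out of one side of the drive. A key that matches the square drops freely to about 15 mm above the seat, needs a push of about 5 N at 13 mm to force the ball in, slides on with little force, and over the last 4 mm the ball snaps into the groove and draws it onto the shoulder.
- swing_bar (a joint): Turn of the bar and spindle, rad: 0 = swung open, grows clockwise seen from above, 1.05 = firm stop with the bar over the board. Starts at 0 to 0.2. Stiff: turns at about 0.25 N m and stays where it is left.
- press (a joint): How far the spindle is pushed down in its spring bearing, m: 0 at rest, gives 1 mm per 8 N after the first 3 N or so. More than 3 mm (about 29 N) damages the bearing.
- jar_pink: Bystander: pink specimen jar with white cap, 54 mm across, 85 mm tall; origin centre of underside.
- jar_clear: Bystander: pale specimen jar with paper label and white cap, 54 mm across, 85 mm tall; origin centre of underside.
- blue_cup: Bystander: blue plastic cup, 60 mm across, 55 mm tall; origin centre of underside.
Things that resemble listed ones, but are neither listed nor needed, are in the scene too. Of the things shaped like the key, the dark steel one is meant.

How it is judged:
By the outcome, as a careful person would: the job done as asked, in the order asked, and still so for the second after the job is handed in, with the robot touching nothing.
It also fails if it takes over 72 s, if anything falls off the work surface, if the arm or the gripper's body presses on something with over 40 N, if the wrist force passes 120 N, or if a joint passes its speed limit or range.

### The arm

A 6-joint arm with a two-finger parallel gripper is mounted at the origin on the work surface. World frame = base frame: x ahead of the robot, y to its left, z up, the work surface at z = 0. Lengths are in mm, angles in rad, forces in N, time in s.
With the tool pointing down it reaches from about 275 to 1000 mm from the base axis. Payload 8.4 kg.
Tool frame: the origin (TCP) lies at the very end of the fingers, on their centre line; the grasp point (between the pads) lies 19 mm behind it; z points along the fingers, x is the direction in which the jaws open and shut, and the axes are right-handed (so a half turn about z gives the same grasp; the last joint's range is limited). The gripper opens to 85 mm and grips with 20 to 120 N. Pads are 22 mm wide; open, the fingers measure 114 mm over their backs; the gripper's body (76 mm by 85 mm) begins 54 mm behind the grasp point. The pads swing forward as they close: fully open they stand 13 mm farther back than shut.
Start: joints at [1.163, 0.353, 1.633, -0, 1.155, -0.002], TCP at [246.72, 574.245, 231.281] pointing down, gripper open.
Joint ranges: [-2.63, 2.63], [-0.92, 2.1], [0.06, 2.66], [-1.3, 4.44], [0, 2.69], [-3.02, 3.02]. Speed limits (rad/s): [2.22, 2.22, 2.79, 3.14, 3.14, 3.14].

### API

Orientations are given as [roll, pitch, yaw] about the fixed x, y, z axes, in that order (R = Rz(yaw) Ry(pitch) Rx(roll)).
In Python, from rig import r gives the robot as it stands. The module is installed in compiled form; this text tells all that it offers.
- The arm moves only by the tool apply_moves, never from a script. Its argument "targets" is a list that holds one entry, the list of rows, each a list of 7 numbers: the gripper's target within -1 to 1 (fully open at 1, half-way at 0, shut at -1), then the shift along the tool's x, y, z in cm, then the turn, a rotation vector about the tool's x, y, z in degrees. A call has 1 to 8 rows; each row is the pose to reach, as a shift and turn from the pose measured when the call began, along the tool's axes at that moment; what a row does not reach only later rows make up. A row lasts 1/10 s, in which the tool goes at most 50 mm and 8.59 degrees, less where a joint would pass 70% of its speed; a pose out of reach is approached as far as the arm can. A call with a gripper value outside its range is refused whole. The fingers move at their own pace and stop on an object; "newtons" is the grip in N (left out, the last holds). Time passes only in rows, so rows that repeat a pose let the fingers close. It gives the time, the measured TCP pose, the force and the opening at its end, in the units of the state.
- r.sense(): the state, without advancing time (a new reading comes with each control period).
- r.grab_frame(name): name is "scene" or "top"; returns a dict with "pixels" (384x512x3 uint8, red, green, blue), "fov_y" (degrees; the focal length in pixels is half the picture's height over the tangent of half this angle, whatever the lens; pixels are square), "cx", "cy" (the principal point, pixels), "R" (3x3) and "t" (3): a world point X has camera coordinates R X + t. Camera axes: x right, y down, z forward; pixel columns grow to the right and rows downward; lengths in mm; the calibration is good to about 2 mm. A picture is of the moment at which its call begins. There is no depth.
- r.sign_off(): hands the job in, once; it reports no verdict.
The state is a dict: "clock": time; "qpos": joint angles; "qvel": joint speeds; "joint_efforts": joint torques, N m; "eef_pos": TCP position; "tcp_rot": TCP orientation; "contact_force": force on the tool from outside, world axes, zero at the start; "wrist_torque": the same for the moment, N m; "opening": opening from 0.0 (shut) to 1.0 (fully open).
Only numpy, scipy, OpenCV 4.12 (cv2) and the standard library are available. Lean on these libraries where they do the work, as an engineer would, in place of code of your own. Each camera call takes 0.05 s, during which the arm holds its last target. There are 200 camera calls.

## Working session

There is one attempt and no reset: what is moved stays moved. The work goes in short steps, Python scripts to look and compute and a tool call to move; the robot and the scene stay as the last step left them, time stands still between calls to the robot, and variables do not carry over. Pictures are saved under pics/ and viewed, about 8 in all and at most 12, crops included, and the job is handed in when it is done.

Besides the shell and the picture viewer there is one more tool, called after "Call:" as name(argument=value, ...) on one line, values as JSON. apply_moves: Moves the arm, as the interface text tells. Its arguments: {"type":"object","properties":{"targets":{"type":"array"},"newtons":{"type":"number"}},"required":["targets"]}

```bash
mkdir -p pics
cat > h.py <<'E'
import numpy as np, cv2
from rig import r
def snap(n,f):
    d=r.grab_frame(n); cv2.imwrite(f,d["pixels"][:,:,::-1]); np.save(f+'.npy',{k:d[k] for k in d},allow_pickle=True); return d
def load(f): return np.load(f+'.npy',allow_pickle=True).item()
def cam(d):
    F=192/np.tan(np.radians(d["fov_y"])/2); return F,np.array(d["R"]),np.array(d["t"])
def ray(d,u,v,z):
    F,R,t=cam(d); c=-R.T@t; w=R.T@np.array([(u-d["cx"])/F,(v-d["cy"])/F,1]); return c+w*(z-c[2])/w[2]
def proj(d,X):
    F,R,t=cam(d); p=R@np.array(X,float)+t; return p[:2]/p[2]*F+[d["cx"],d["cy"]]
E
python3 - <<'E'
from h import *
for n in("scene","top"):
    d=snap(n,f"pics/{n}0.png"); print(n,d["fov_y"],d["cx"],d["cy"],-np.array(d["R"]).T@d["t"])
a=cv2.imread("pics/scene0.png");b=cv2.imread("pics/top0.png")
cv2.imwrite("pics/s1.png",cv2.resize(a,(800,600)));cv2.imwrite("pics/t1.png",cv2.resize(b,(800,600)))
print(r.sense())
E
```

```text
scene 55.09082323359961 254.83211695058782 191.60714562173175 [904.00263094 -61.09953355 708.94267862]
top 48.18943700419225 253.08740321665738 189.09250010013176 [ 353.14831083   58.13370079 1031.23522074]
{'clock': 0.1, 'qpos': array([ 1.16261834e+00,  3.53636669e-01,  1.63405882e+00,  4.82171164e-06,
        1.15522987e+00, -2.40861158e-03]), 'qvel': array([ 0.00018612, -0.00135624, -0.00174805,  0.00121874, -0.00067727,
       -0.00114103]), 'joint_efforts': array([-2.85464812e-04, -6.06353545e+01, -3.42816854e+01, -2.34058070e-04,
        4.00182966e-03, -5.39514451e-05]), 'eef_pos': array([246.53220572, 573.84326565, 230.60108419]), 'tcp_rot': array([-3.14158503e+00,  1.33268789e-03,  1.16502500e+00]), 'contact_force': array([ 0.13830596,  0.57924128, -0.15845122]), 'wrist_torque': array([-0.05615073,  0.0358573 ,  0.02413296]), 'opening': 1.0005684809011464}
```

View pics/s1.png

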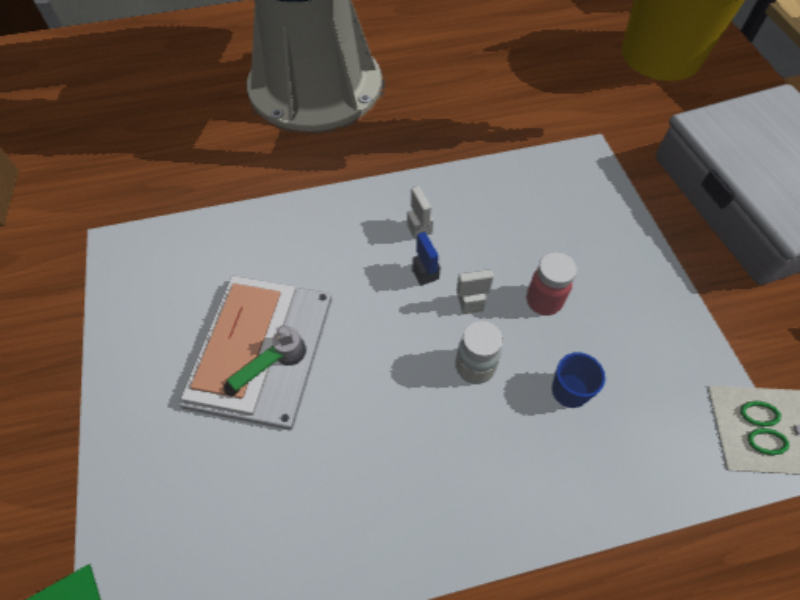

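View pics/t1.png

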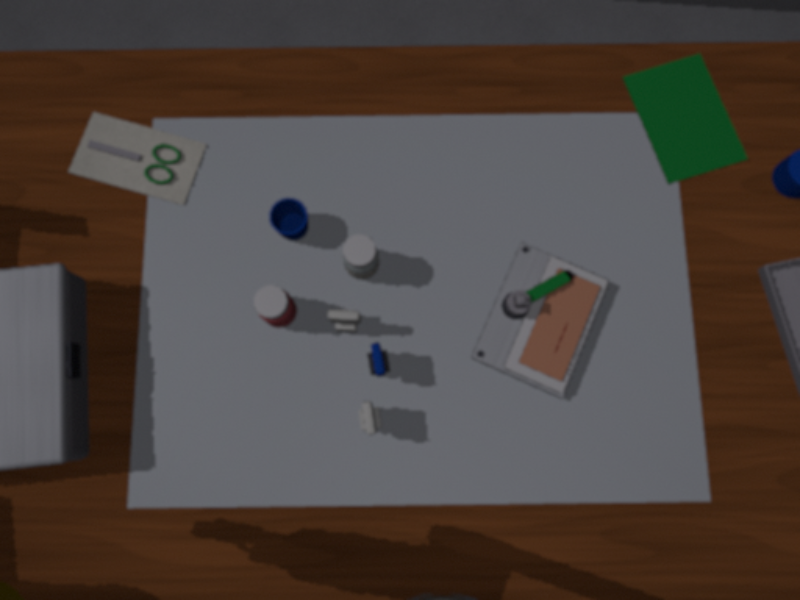

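The scene view (800×600) shows the key (blue wing, dark head) at about (427,260), with pale look-alikes at (420,212) and (474,290). The clamp's spindle is at about (288,340) and the bar points to (232,385). The top view has the key at (378,360) and the drive at (517,303).

Run:
```python
from h import *
a=cv2.imread("pics/scene0.png");b=cv2.imread("pics/top0.png")
def c(im,u,v,w,h,k): return cv2.resize(im[v:v+h,u:u+w],None,fx=k,fy=k,interpolation=cv2.INTER_CUBIC)
# key crops 40x45 at x10
o=np.hstack([c(a,252,140,40,50,10),c(b,222,208,40,50,10)]); cv2.imwrite("pics/key.png",cv2.convertScaleAbs(o,alpha=1.4))
o=np.hstack([c(a,135,195,70,64,5.7),c(b,305,160,70,64,5.7)]); cv2.imwrite("pics/cl.png",cv2.convertScaleAbs(o,alpha=1.4)); print(o.shape)
```

```text
(365, 798, 3)
```

View pics/key.png

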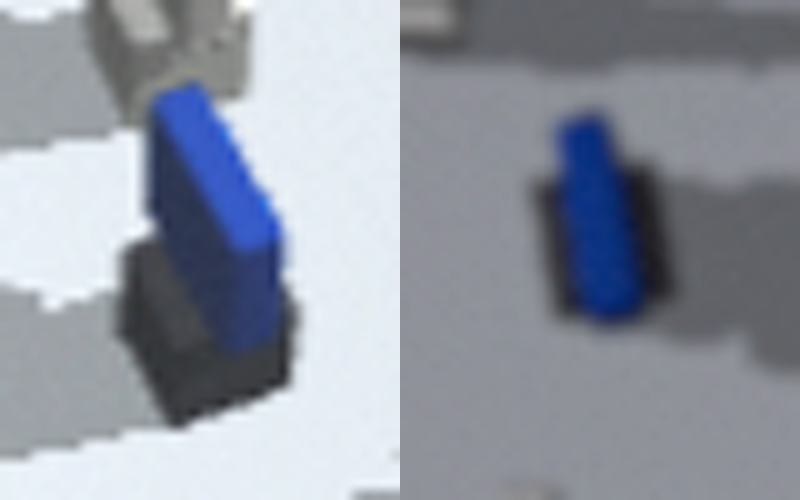

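View pics/cl.png

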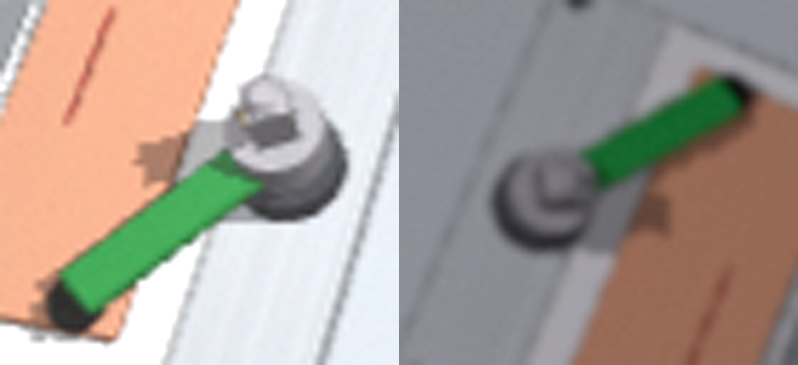

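The key crop shows the wing's top-face corners at about (155,100), (195,85), (280,230) and (240,245) in the scene half. In the top half the wing spans (580,112) to (612,318). The clamp crop shows the shoulder disc centred near (277,125) in the scene half and near (548,190) in the top half. The bar tip is at (70,300) and (740,92), and the brass ball is visible at (243,117).

Run:
```python
from h import *
s=load("pics/scene0.png");t=load("pics/top0.png")
K=lambda U,V,k,o:((U+.5)/k-.5+o[0],(V+.5)/k-.5+o[1])
for c in [(152,98),(198,82),(285,233),(238,250)]: print('wing s',ray(s,*K(*c,10,(252,140)),76)[:2].round(1))
for c in [(175,428),(292,385)]: print('head bottom s',ray(s,*K(*c,10,(252,140)),0)[:2].round(1))
for c in [(555-400,122),(605-400,110),(642-400,305),(590-400,322)]: print('wing t',ray(t,*K(*c,10,(222,208)),76)[:2].round(1))
for c in [(275,127)]: print('shoulder s',ray(s,*K(*c,5.7,(135,195)),52)[:2].round(1))
for c in [(548-399,190)]: print('shoulder t',ray(t,*K(*c,5.7,(305,160)),52)[:2].round(1))
for c in [(70,300)]: print('tip s',ray(s,*K(*c,5.7,(135,195)),50)[:2].round(1))
for c in [(740-399,92)]: print('tip t',ray(t,*K(*c,5.7,(305,160)),50)[:2].round(1))
# plate corners z16 in scene (800 coords)/1.5625
q=lambda u,v:((u+.5)/1.5625-.5,(v+.5)/1.5625-.5)
for c in [(331,291),(292,423),(183,405),(233,278)]: print('plate s',ray(s,*q(*c),16)[:2].round(1))
for c in [(526,244),(472,356),(567,397),(613,283)]: print('plate t',ray(t,*q(*c),16)[:2].round(1))
a=cv2.imread("pics/scene0.png");b=cv2.imread("pics/top0.png")
def c(im,u,v,w,h,k): return cv2.resize(im[v:v+h,u:u+w],None,fx=k,fy=k,interpolation=cv2.INTER_CUBIC)
cv2.imwrite("pics/dr.png",np.hstack([cv2.convertScaleAbs(c(a,170,203,30,32,13.3),alpha=1.2),cv2.convertScaleAbs(c(b,318,180,30,32,13.3),alpha=1.8)]))
```

```text
wing s [438.   77.4]
wing s [436.2  88.2]
wing s [479.1  95.4]
wing s [480.9  84.7]
head bottom s [474.4  75. ]
head bottom s [469.6 104.1]
wing t [478.5  95.3]
wing t [481.1  84.1]
wing t [437.4  76.2]
wing t [433.8  87.8]
shoulder s [ 543.  -123.5]
shoulder t [ 541.5 -121.6]
tip s [ 590.  -199.9]
tip t [ 581.9 -203. ]
plate s [462.6 -54. ]
plate s [ 641.5 -136.2]
plate s [ 584.6 -267. ]
plate s [ 406.6 -186.9]
plate t [ 640.4 -146.8]
plate t [465.5 -55.9]
plate t [ 402.2 -195.9]
plate t [ 576.  -278.2]
```

View pics/dr.png

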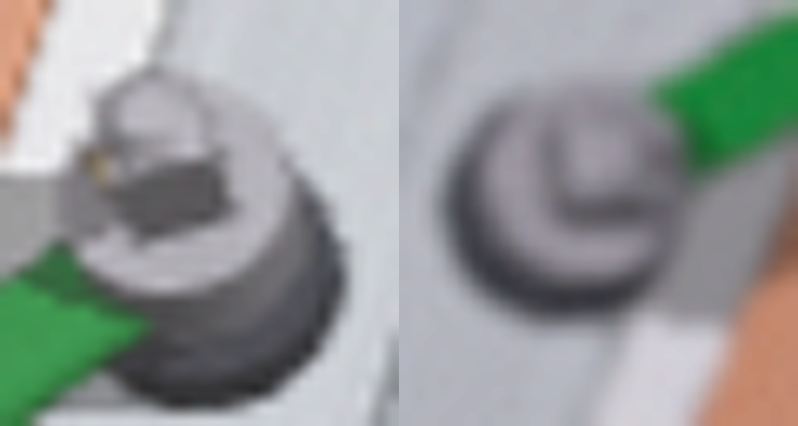

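Run:
```python
from h import *
from scipy.optimize import least_squares
s=load("pics/scene0.png");t=load("pics/top0.png")
K=lambda U,V,o:((U+.5)/13.333-.5+o[0],(V+.5)/13.333-.5+o[1])
S=lambda p,z:ray(s,*K(*p,(170,203)),z)[:2]; T=lambda p,z:ray(t,*K(p[0]-399,p[1],(318,180)),z)[:2]
for n,f,P in(('s',S,[(75,245),(100,275),(165,297),(220,280),(270,235),(295,180),(275,125),(235,85)]),('t',T,[(475,180),(490,235),(540,275),(600,287),(650,260),(672,200),(660,130),(560,85),(500,120)])):
    X=np.array([f(p,52) for p in P]); q=least_squares(lambda c:np.hypot(*(X-c[:2]).T)-c[2],[542,-122,18]); print(n,q.x.round(1),q.fun.round(1))
for n,f,a,b,z in(('s bottom',S,(140,242),(232,210),52),('s top',S,(112,188),(215,155),73),('t bottom lower',T,(560,225),(660,218),52),('t left',T,(548,150),(560,222),52)):
    A,B=f(a,z),f(b,z); print(n,A.round(1),B.round(1),np.hypot(*(B-A)).round(1),'mod90 yaw',(np.arctan2(*(B-A)[::-1])%(np.pi/2)).round(3))
A=S((0,350),50)
b=np.array([586,-201.5])-[542,-122.5]; print('bar yaw',np.arctan2(b[1],b[0]))
print('nose s',S((150,90),77),'t',T((600,150),77))
```

```text
s [ 541.8 -123.6   17.8] [-0.6  0.   0.8  0.1 -0.6  0.1 -0.5  0.6]
t [ 540.3 -121.8   17.7] [-0.  -0.  -0.4  0.6  0.4 -0.9  0.2  0.4 -0.3]
s bottom [ 550.1 -130.1] [ 548.1 -116. ] 14.3 mod90 yaw 0.139
s top [ 551.7 -130.6] [ 550.  -115.3] 15.4 mod90 yaw 0.112
t bottom lower [ 533.3 -118.6] [ 534.3 -136.1] 17.5 mod90 yaw 0.058
t left [ 546.6 -117.2] [ 533.8 -118.7] 12.9 mod90 yaw 0.115
bar yaw -1.0626237089595665
nose s [ 539.27344997 -122.62165025] t [ 541.57195154 -121.54683722]
```

```bash
cat >> h.py <<'E'
from scipy.spatial.transform import Rotation as Ro
def to(x,y,z,yaw):
    q=r.sense(); A=Ro.from_euler('xyz',q["tcp_rot"]); B=Ro.from_euler('xyz',[np.pi,0,yaw])
    d=A.inv().apply(np.array([x,y,z])-q["eef_pos"])/10; w=np.degrees((A.inv()*B).as_rotvec())
    print('pos',q["eef_pos"].round(2),'rot',q["tcp_rot"].round(4),'F',q["contact_force"].round(2),'T',q["wrist_torque"].round(3),'q6',q["qpos"][5].round(2),'open',round(q["opening"],3),'t',round(q["clock"],2))
    print('shift cm',d.round(3),'rot deg',w.round(2))
E
python3 -c "
from h import *
to(458,86.3,200,1.741)"
```

```text
pos [246.53 573.84 230.6 ] rot [-3.1416e+00  1.3000e-03  1.1650e+00] F [ 0.14  0.58 -0.16] T [-0.056  0.036  0.024] q6 -0.0 open 1.001 t 0.1
shift cm [-36.444  38.674   3.108] rot deg [-2.0e-02  7.0e-02 -3.3e+01]
```

Call:
apply_moves(targets=[[[0.2,-4,4.2,0.3,0,0,-4],[0.2,-8,8.5,0.7,0,0,-8],[0.2,-12,12.8,1,0,0,-12],[0.2,-16,17,1.4,0,0,-16],[0.2,-20,21.2,1.7,0,0,-20],[0.2,-24,25.5,2.1,0,0,-24],[0.2,-28,29.7,2.4,0,0,-28],[0.2,-32,34,2.8,0,0,-32]]], newtons=40)

```text
clock: 0.9
eef_pos: [405.7, 206.0, 207.1]
tcp_rot: [-3.141, 0.001, 1.727]
contact_force: [0.7, 0.2, 0.5]
opening: 0.598
```

```bash
python3 -c "
from h import *
to(458,86.3,120,1.741)"
```

```text
pos [405.68 205.95 207.12] rot [-3.1411e+00  1.0000e-03  1.7267e+00] F [0.7  0.22 0.49] T [ 0.019  0.026 -0.05 ] q6 -1.26 open 0.598 t 0.9
shift cm [-12.623   3.315   8.723] rot deg [-0.03  0.06 -0.82]
```

Call:
apply_moves(targets=[[[0.2,-4.2,1.1,2,0,0,-0.8],[0.2,-8.4,2.2,4,0,0,-0.8],[0.2,-12.62,3.3,6,0,0.05,-0.8],[0.2,-12.62,3.31,8,0,0.05,-0.8],[0.2,-12.62,3.31,8.7,0,0.05,-0.8],[0.2,-12.62,3.31,8.7,0,0.05,-0.8],[0.2,-12.62,3.31,8.7,0,0.05,-0.8]]])

```text
clock: 1.6
eef_pos: [458.0, 87.1, 120.8]
tcp_rot: [-3.141, 0.0, 1.742]
contact_force: [-0.7, 0.8, 0.4]
opening: 0.597
```

```bash
python3 -c "
from h import *
to(458,86.3,40,1.741)
a=snap('scene','pics/s2.png');b=snap('top','pics/t2.png')
A=cv2.imread('pics/s2.png')[90:210,200:340];B=cv2.imread('pics/t2.png')[170:290,170:310]
cv2.imwrite('pics/c2.png',cv2.resize(np.vstack([A,B]),None,fx=2.5,fy=2.5,interpolation=cv2.INTER_CUBIC))"
```

```text
pos [457.96  87.12 120.75] rot [-3.1413e+00  1.0000e-04  1.7420e+00] F [-0.68  0.82  0.38] T [ 0.052 -0.013  0.037] q6 -1.56 open 0.597 t 1.6
shift cm [-0.081 -0.009  8.075] rot deg [-0.01  0.    0.05]
```

View pics/c2.png

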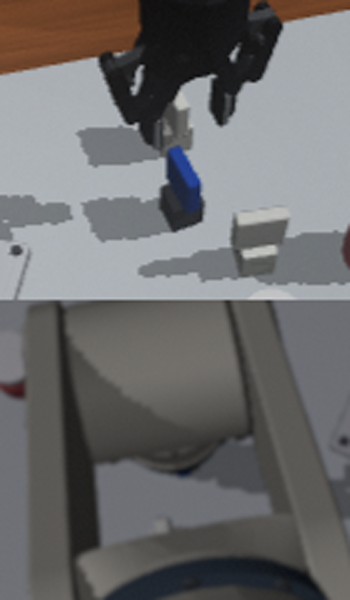

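The gripper is above the key with the blue wing between the open fingers, and both look-alikes are clear. Now I'll descend.

Call:
apply_moves(targets=[[[0.2,-0.08,-0.01,3,0,0,0.05],[0.2,-0.08,-0.01,5.5,0,0,0.05],[0.2,-0.08,-0.01,7.5,0,0,0.05],[0.2,-0.08,-0.01,8.1,0,0,0.05],[0.2,-0.08,-0.01,8.1,0,0,0.05],[0.2,-0.08,-0.01,8.1,0,0,0.05]]])

```text
clock: 2.3
eef_pos: [459.1, 86.9, 41.1]
tcp_rot: [3.139, 0.0, 1.742]
contact_force: [0.9, -0.7, 0.4]
opening: 0.603
```

Call:
apply_moves(targets=[[[-1,0,0,0,0,0,0],[-1,0,0,0,0,0,0],[-1,0,0,0,0,0,0],[-1,0,0,0,0,0,0],[-1,0,0,0,0,0,0],[-1,0,0,0,0,0,0],[-1,0,0,0,0,0,0],[-1,0,0,0,0,0,0]]], newtons=50)

```text
clock: 3.1
eef_pos: [459.8, 87.0, 41.9]
tcp_rot: [3.138, -0.0, 1.742]
contact_force: [-1.2, 1.0, 8.8]
opening: 0.156
```

```bash
python3 -c "
from h import *
to(458,86.3,160,1.741)"
```

```text
pos [459.78  87.01  41.93] rot [ 3.1379 -0.      1.7419] F [-1.23  1.04  8.75] T [0.065 0.243 0.001] q6 -1.56 open 0.156 t 3.1
shift cm [ -0.04   -0.143 -11.808] rot deg [ 0.21 -0.    0.05]
```

Call:
apply_moves(targets=[[[-1,0,0,-1,0,0,0],[-1,0,0,-3,0,0,0],[-1,0,0,-6,0,0,0],[-1,0,-0.1,-9,0.1,0,0],[-1,0,-0.1,-11,0.2,0,0],[-1,0,-0.1,-11,0.2,0,0]]])

```text
clock: 3.7
eef_pos: [460.2, 87.1, 155.1]
tcp_rot: [3.136, -0.0, 1.742]
contact_force: [-0.2, 0.4, -0.8]
opening: 0.153
```

```bash
python3 -c "
from h import *
to(541.2,-122.5,152,1.686)"
```

```text
pos [460.19  87.06 155.06] rot [ 3.1358e+00 -1.0000e-04  1.7418e+00] F [-0.21  0.42 -0.81] T [-0.013 -0.057  0.006] q6 -1.56 open 0.153 t 3.7
shift cm [-22.029   4.414   0.33 ] rot deg [ 0.33 -0.01  3.2 ]
```

Call:
apply_moves(targets=[[[-1,-4.4,0.9,0.1,0.1,0,0.6],[-1,-8.8,1.8,0.1,0.1,0,1.2],[-1,-13.2,2.7,0.2,0.2,0,1.8],[-1,-17.6,3.6,0.2,0.3,0,2.4],[-1,-21,4.3,0.3,0.3,0,3.2],[-1,-22,4.57,0.3,0.33,0,3.2],[-1,-22,4.57,0.3,0.33,0,3.2],[-1,-22,4.57,0.3,0.33,0,3.2]]])

```text
clock: 4.5
eef_pos: [541.6, -121.1, 151.5]
tcp_rot: [-3.14, -0.001, 1.686]
contact_force: [0.3, 0.9, -1.7]
opening: 0.155
```

```bash
python3 -c "
from h import *
to(542.8,-122.3,152,1.686)
a=snap('scene','pics/s3.png');b=snap('top','pics/t3.png')
A=cv2.imread('pics/s3.png')[165:245,140:230]
cv2.imwrite('pics/c3.png',cv2.convertScaleAbs(cv2.resize(A,None,fx=7,fy=7,interpolation=cv2.INTER_CUBIC),alpha=1.3))"
```

```text
pos [ 541.6  -121.09  151.52] rot [-3.1398e+00 -1.2000e-03  1.6858e+00] F [ 0.28  0.86 -1.68] T [0.014 0.019 0.002] q6 -1.91 open 0.155 t 4.5
shift cm [-0.134  0.105 -0.048] rot deg [-0.1  -0.07 -0.01]
```

View pics/c3.png

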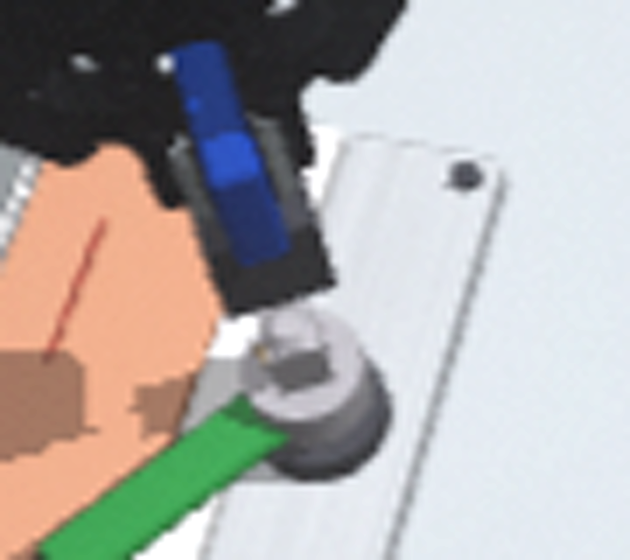

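The key hangs in front of the drive with its front-bottom edge from (232,316) to (337,283). Next I'll compute where its mouth centre lies relative to the TCP.

```bash
python3 -c "
from h import *
s=load('pics/s3.png')
K=lambda U,V:((U+.5)/7-.5+140,(V+.5)/7-.5+165)
A=ray(s,*K(232,316),109.6)[:2];B=ray(s,*K(337,283),109.6)[:2]
print(A,B,np.hypot(*(B-A)),np.arctan2(*(B-A)[::-1])-np.pi/2)
m=(A+B)/2; a=.115; print('centre',m-15*np.array([np.cos(a),np.sin(a)]))
C=ray(s,*K(290,265),143.6)[:2];D=ray(s,*K(243,265),143.6)[:2]; print('wing front bottom',D,C)
to(542.8,-122.3,152,1.686)
"
```

```text
[ 555.35888995 -134.0504736 ] [ 552.21469197 -105.67499463] 28.54914688237674 0.11035667952736472
centre [ 538.88586919 -121.58393444]
wing front bottom [ 561.28892124 -125.35342045] [ 564.16233688 -113.86375276]
pos [ 541.82 -120.6   151.93] rot [-3.1404e+00 -9.0000e-04  1.6872e+00] F [ 0.01  0.16 -1.55] T [ 0.002 -0.003 -0.036] q6 -1.91 open 0.155 t 4.6
shift cm [-0.18   0.077 -0.008] rot deg [-0.07 -0.05  0.07]
```

Call:
apply_moves(targets=[[[-1,-0.17,0.15,1,-0.05,-0.05,0.05],[-1,-0.17,0.15,2,-0.05,-0.05,0.05],[-1,-0.17,0.15,2.9,-0.05,-0.05,0.05],[-1,-0.17,0.15,2.9,-0.05,-0.05,0.05],[-1,-0.17,0.15,2.9,-0.05,-0.05,0.05]]])

```text
clock: 5.1
eef_pos: [543.2, -122.0, 122.5]
tcp_rot: [-3.14, -0.0, 1.686]
contact_force: [0.2, 0.1, -1.1]
opening: 0.157
```

```bash
python3 -c "
from h import *
to(543.5,-122.1,112,1.686)"
```

```text
pos [ 543.21 -121.98  122.45] rot [-3.1404e+00 -3.0000e-04  1.6864e+00] F [ 0.16  0.14 -1.1 ] T [ 0.05  -0.045  0.006] q6 -1.91 open 0.157 t 5.1
shift cm [-0.016  0.029  1.045] rot deg [-0.07 -0.02  0.02]
```

Call:
apply_moves(targets=[[[-1,-0.02,0.03,0.15,0,0,0],[-1,-0.02,0.03,0.3,0,0,0],[-1,-0.02,0.03,0.4,0,0,0],[-1,-0.02,0.03,0.5,0,0,0],[-1,-0.02,0.03,0.6,0,0,0],[-1,-0.02,0.03,0.6,0,0,0]]])

```text
clock: 5.7
eef_pos: [543.4, -122.1, 116.3]
tcp_rot: [-3.14, -0.0, 1.686]
contact_force: [-0.3, 0.7, -1.8]
opening: 0.161
```

Call:
apply_moves(targets=[[[-1,0,0,0.1,0,0,0],[-1,0,0,0.2,0,0,0],[-1,0,0,0.3,0,0,0],[-1,0,0,0.3,0,0,0]]])

```text
clock: 6.1
eef_pos: [543.6, -122.3, 113.3]
tcp_rot: [-3.141, 0.0, 1.686]
contact_force: [1.4, -1.2, -1.7]
opening: 0.155
```

```bash
python3 -c "
from h import *
to(543.5,-122.1,112,1.686)"
```

```text
pos [ 543.63 -122.31  113.3 ] rot [-3.1406  0.      1.6865] F [ 1.39 -1.23 -1.66] T [-0.349 -0.133 -0.031] q6 -1.91 open 0.155 t 6.1
shift cm [ 0.023 -0.011  0.13 ] rot deg [-0.06  0.    0.03]
```

Call:
apply_moves(targets=[[[-1,0,0,0.1,0,0,0],[-1,0,0,0.2,0,0,0],[-1,0,0,0.2,0,0,0]]])

```text
clock: 6.4
eef_pos: [543.6, -122.4, 111.1]
tcp_rot: [-3.141, 0.0, 1.686]
contact_force: [0.7, -1.9, -2.4]
opening: 0.152
```

Call:
apply_moves(targets=[[[-1,0,0,0.1,0,0,0],[-1,0,0,0.2,0,0,0],[-1,0,0,0.2,0,0,0]]])

```text
clock: 6.7
eef_pos: [543.7, -122.5, 109.1]
tcp_rot: [-3.141, 0.0, 1.687]
contact_force: [0.7, -1.7, -0.4]
opening: 0.157
```

```bash
python3 -c "
from h import *
to(543.5,-122.1,94,1.686)"
```

```text
pos [ 543.73 -122.48  109.12] rot [-3.1407e+00  3.0000e-04  1.6865e+00] F [ 0.66 -1.68 -0.4 ] T [-0.439 -0.104 -0.019] q6 -1.91 open 0.157 t 6.7
shift cm [ 0.041 -0.017  1.512] rot deg [-0.05  0.02  0.03]
```

Call:
apply_moves(targets=[[[-1,0,0.02,0.1,0,0,0],[-1,0,0.02,0.2,0,0,0],[-1,0,0.02,0.3,0,0,0],[-1,0,0.02,0.3,0,0,0]]])

```text
clock: 7.1
eef_pos: [544.1, -122.7, 106.0]
tcp_rot: [-3.141, 0.001, 1.687]
contact_force: [1.8, -5.2, -1.8]
opening: 0.156
```

Call:
apply_moves(targets=[[[-1,0,0,0.1,0,0,0],[-1,0,0,0.2,0,0,0],[-1,0,0,0.3,0,0,0],[-1,0,0,0.3,0,0,0]]])

```text
clock: 7.5
eef_pos: [544.0, -122.7, 102.7]
tcp_rot: [-3.141, 0.001, 1.687]
contact_force: [1.3, -4.4, -2.3]
opening: 0.156
```

```bash
python3 -c "
from h import *
to(543.5,-122.1,94,1.686)"
```

```text
pos [ 543.96 -122.72  102.66] rot [-3.1408e+00  7.0000e-04  1.6867e+00] F [ 1.31 -4.41 -2.3 ] T [-0.996 -0.391  0.   ] q6 -1.91 open 0.156 t 7.5
shift cm [ 0.068 -0.038  0.866] rot deg [-0.04  0.04  0.04]
```

Call:
apply_moves(targets=[[[-1,-0.04,0.02,0.1,0,0,0],[-1,-0.04,0.02,0.2,0,0,0],[-1,-0.04,0.02,0.3,0,0,0],[-1,-0.04,0.02,0.3,0,0,0]]])

```text
clock: 7.9
eef_pos: [544.0, -122.9, 99.3]
tcp_rot: [-3.141, 0.0, 1.687]
contact_force: [2.2, -3.3, -2.6]
opening: 0.155
```

Call:
apply_moves(targets=[[[-1,0,0,0.1,0,0,0],[-1,0,0,0.2,0,0,0],[-1,0,0,0.3,0,0,0],[-1,0,0,0.3,0,0,0]]])

```text
clock: 8.3
eef_pos: [543.6, -122.7, 95.8]
tcp_rot: [-3.14, -0.0, 1.686]
contact_force: [2.0, -1.7, -6.2]
opening: 0.161
```

```bash
python3 -c "
from h import *
to(543.5,-122.1,94,1.686)"
```

```text
pos [ 543.65 -122.7    95.84] rot [-3.1398e+00 -2.0000e-04  1.6863e+00] F [ 1.95 -1.74 -6.16] T [-0.414 -0.324 -0.004] q6 -1.91 open 0.161 t 8.3
shift cm [ 0.061 -0.008  0.184] rot deg [-0.1  -0.01  0.02]
```

Call:
apply_moves(targets=[[[-1,0,0,0.1,0,0,0],[-1,0,0,0.2,0,0,0],[-1,0,0,0.2,0,0,0]]])

```text
clock: 8.6
eef_pos: [543.7, -122.5, 94.0]
tcp_rot: [-3.14, -0.0, 1.686]
contact_force: [0.1, -1.3, 0.1]
opening: 0.156
```

Call:
apply_moves(targets=[[[-1,0,0,0.05,0,0,0],[-1,0,0,0.05,0,0,0]]])

```text
clock: 8.8
eef_pos: [543.8, -122.5, 93.8]
tcp_rot: [-3.14, -0.0, 1.686]
contact_force: [-1.3, -1.3, 2.8]
opening: 0.152
```

```bash
python3 -c "
from h import *
to(543.5,-122.1,94,1.686)"
```

```text
pos [ 543.83 -122.53   93.84] rot [-3.1402e+00 -4.0000e-04  1.6863e+00] F [-1.28 -1.3   2.82] T [-0.231  0.064 -0.025] q6 -1.91 open 0.152 t 8.8
shift cm [ 0.047 -0.028 -0.016] rot deg [-0.08 -0.02  0.02]
```

Call:
apply_moves(targets=[[[-1,0,0,0.05,0,0,0],[-1,0,0,0.08,0,0,0],[-1,0,0,0.08,0,0,0]]])

```text
clock: 9.1
eef_pos: [543.9, -122.6, 93.5]
tcp_rot: [-3.14, -0.0, 1.686]
contact_force: [-0.6, -0.8, 7.1]
opening: 0.156
```

```bash
python3 -c "
from h import *
to(543.5,-122.1,94,1.686)"
```

```text
pos [ 543.92 -122.56   93.45] rot [-3.1404e+00 -3.0000e-04  1.6863e+00] F [-0.56 -0.83  7.09] T [-0.238  0.286 -0.074] q6 -1.91 open 0.156 t 9.1
shift cm [ 0.051 -0.037 -0.055] rot deg [-0.07 -0.02  0.02]
```

Call:
apply_moves(targets=[[[-1,0,0,-0.03,0,0,0],[-1,-0.01,0,-0.03,0,0,3],[-1,-0.03,0,-0.03,0,0,7],[-1,-0.05,-0.01,-0.03,0,0,11],[-1,-0.07,-0.01,-0.03,0,0,15],[-1,-0.08,-0.02,-0.03,0,0,19],[-1,-0.1,-0.02,-0.03,0,0,22],[-1,-0.1,-0.02,-0.03,0,0,22]]], newtons=90)

```text
clock: 9.9
eef_pos: [544.0, -123.3, 93.9]
tcp_rot: [-3.141, -0.0, 1.302]
contact_force: [0.0, 1.3, 3.7]
opening: 0.15
```

```bash
python3 -c "
from h import *
to(543.5,-122.1,94,1.686)"
```

```text
pos [ 544.   -123.33   93.91] rot [-3.1406e+00 -2.0000e-04  1.3017e+00] F [0.03 1.27 3.72] T [ 0.114 -0.096  0.138] q6 -1.53 open 0.15 t 9.9
shift cm [ 0.105 -0.081 -0.009] rot deg [-5.000e-02 -2.000e-02 -2.202e+01]
```

Call:
apply_moves(targets=[[[-1,-0.01,0,0,0,0,3],[-1,-0.03,0,0,0,0,7],[-1,-0.05,-0.01,0,0,0,11],[-1,-0.07,-0.01,0,0,0,15],[-1,-0.08,-0.02,0,0,0,19],[-1,-0.1,-0.02,0,0,0,22],[-1,-0.1,-0.02,0,0,0,23]]])

```text
clock: 10.6
eef_pos: [543.8, -123.8, 94.0]
tcp_rot: [-3.141, -0.0, 0.9]
contact_force: [0.8, 3.0, 3.4]
opening: 0.152
```

```bash
python3 -c "
from h import *
to(543.5,-122.1,94,1.686)
snap('scene','pics/s4.png');A=cv2.imread('pics/s4.png')[165:285,100:230]
cv2.imwrite('pics/c4.png',cv2.convertScaleAbs(cv2.resize(A,None,fx=5,fy=5,interpolation=cv2.INTER_CUBIC),alpha=1.3))"
```

```text
pos [ 543.76 -123.83   93.97] rot [-3.1406e+00 -4.0000e-04  9.0050e-01] F [0.75 2.96 3.36] T [ 0.564 -0.137  0.248] q6 -1.13 open 0.152 t 10.6
shift cm [ 0.12  -0.128 -0.003] rot deg [ -0.05  -0.05 -45.01]
```

View pics/c4.png

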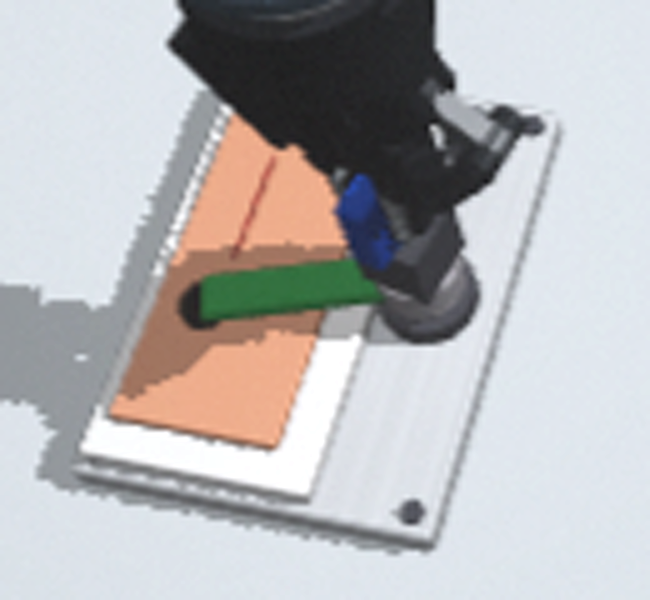

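The key's head sits on the shoulder and the bar has swung over the board, from tip (200,303) to (375,280). I'll turn on in small steps until the stop.

Call:
apply_moves(targets=[[[-1,0.02,-0.02,0,0,0,2],[-1,0.01,-0.02,0,0,0,4],[-1,0.01,-0.02,0,0,0,5],[-1,0.01,-0.02,0,0,0,5]]])

```text
clock: 11.05
eef_pos: [543.7, -123.7, 94.0]
tcp_rot: [-3.141, -0.0, 0.814]
contact_force: [0.8, 0.4, 2.5]
opening: 0.153
```

```bash
python3 -c "
from h import *
to(543.5,-122.1,94,1.686)"
```

```text
pos [ 543.69 -123.68   94.01] rot [-3.1407e+00 -3.0000e-04  8.1430e-01] F [0.82 0.39 2.47] T [ 0.044 -0.146  0.171] q6 -1.04 open 0.153 t 11.05
shift cm [ 0.102 -0.122  0.001] rot deg [-4.000e-02 -4.000e-02 -4.994e+01]
```

Call:
apply_moves(targets=[[[-1,0,0,0,0,0,2],[-1,-0.01,0,0,0,0,4],[-1,-0.01,0,0,0,0,4]]])

```text
clock: 11.35
eef_pos: [543.6, -123.8, 94.0]
tcp_rot: [-3.141, -0.0, 0.745]
contact_force: [0.9, 0.2, 3.4]
opening: 0.149
```

```bash
python3 -c "
from h import *
to(543.5,-122.1,94,1.686)"
```

```text
pos [ 543.64 -123.75   94.02] rot [-3.1407e+00 -2.0000e-04  7.4530e-01] F [0.85 0.21 3.35] T [ 0.133 -0.148  0.149] q6 -0.97 open 0.149 t 11.35
shift cm [ 0.101 -0.131  0.002] rot deg [-4.00e-02 -4.00e-02 -5.39e+01]
```

Call:
apply_moves(targets=[[[-1,0,0,0,0,0,1],[-1,-0.01,0,0,0,0,2],[-1,-0.01,0,0,0,0,2]]])

```text
clock: 11.65
eef_pos: [543.6, -123.8, 94.0]
tcp_rot: [-3.141, -0.0, 0.71]
contact_force: [-0.3, -0.8, 3.5]
opening: 0.149
```

```bash
python3 -c "
from h import *
to(543.5,-122.1,94,1.686)"
```

```text
pos [ 543.59 -123.8    94.02] rot [-3.1407e+00 -3.0000e-04  7.1010e-01] F [-0.26 -0.85  3.53] T [ 0.129 -0.135  0.2  ] q6 -0.94 open 0.149 t 11.65
shift cm [ 0.104 -0.135  0.003] rot deg [-4.000e-02 -4.000e-02 -5.592e+01]
```

Call:
apply_moves(targets=[[[-1,0,0,0,0,0,1],[-1,-0.01,0,0,0,0,2],[-1,-0.01,0,0,0,0,2]]])

```text
clock: 11.95
eef_pos: [543.5, -123.8, 94.0]
tcp_rot: [-3.141, -0.0, 0.674]
contact_force: [0.9, 1.5, 3.4]
opening: 0.149
```

```bash
python3 -c "
from h import *
to(543.5,-122.1,94,1.686)"
```

```text
pos [ 543.54 -123.83   94.01] rot [-3.1406e+00 -3.0000e-04  6.7430e-01] F [0.92 1.48 3.37] T [ 0.181 -0.21   0.252] q6 -0.9 open 0.149 t 11.95
shift cm [ 0.105 -0.138  0.001] rot deg [-4.000e-02 -5.000e-02 -5.797e+01]
```

Call:
apply_moves(targets=[[[-1,0,0,0,0,0,1],[-1,-0.01,0,0,0,0,2],[-1,-0.01,0,0,0,0,2]]])

```text
clock: 12.25
eef_pos: [543.6, -123.9, 94.1]
tcp_rot: [-3.141, -0.001, 0.638]
contact_force: [0.3, 0.5, 3.1]
opening: 0.155
```

```bash
python3 -c "
from h import *
to(543.5,-122.1,94,1.686)"
```

```text
pos [ 543.58 -123.89   94.05] rot [-3.1407e+00 -5.0000e-04  6.3840e-01] F [0.32 0.47 3.14] T [ 0.262 -0.228  0.178] q6 -0.87 open 0.155 t 12.25
shift cm [ 0.1   -0.148  0.005] rot deg [-3.000e-02 -5.000e-02 -6.002e+01]
```

Call:
apply_moves(targets=[[[-1,0,0,0,0,0,1],[-1,-0.01,0,0,0,0,2],[-1,-0.01,0,0,0,0,2]]])

```text
clock: 12.55
eef_pos: [543.5, -123.9, 94.0]
tcp_rot: [-3.141, -0.0, 0.603]
contact_force: [2.0, 2.1, 3.1]
opening: 0.149
```

```bash
python3 -c "
from h import *
to(543.5,-122.1,94,1.686)"
```

```text
pos [ 543.46 -123.93   94.03] rot [-3.1406e+00 -5.0000e-04  6.0250e-01] F [2.02 2.1  3.08] T [ 0.295 -0.198  0.192] q6 -0.83 open 0.149 t 12.55
shift cm [ 0.107 -0.148  0.003] rot deg [-3.000e-02 -5.000e-02 -6.208e+01]
```

Call:
apply_moves(targets=[[[-1,0,0,0,0,0,1],[-1,-0.01,0,0,0,0,2],[-1,-0.01,0,0,0,0,2]]])

```text
clock: 12.85
eef_pos: [543.4, -123.9, 94.0]
tcp_rot: [-3.141, -0.001, 0.567]
contact_force: [1.0, 1.9, 2.3]
opening: 0.152
```

```bash
python3 -c "
from h import *
to(543.5,-122.1,94,1.686)"
```

```text
pos [ 543.44 -123.95   94.02] rot [-3.1407e+00 -6.0000e-04  5.6670e-01] F [0.97 1.95 2.33] T [ 0.252 -0.276  0.249] q6 -0.8 open 0.152 t 12.85
shift cm [ 0.104 -0.153  0.002] rot deg [-3.000e-02 -6.000e-02 -6.413e+01]
```

Call:
apply_moves(targets=[[[-1,0,0,0,0,0,1],[-1,-0.01,0,0,0,0,2],[-1,-0.01,0,0,0,0,2]]])

```text
clock: 13.15
eef_pos: [543.4, -124.0, 94.0]
tcp_rot: [-3.141, -0.001, 0.531]
contact_force: [1.4, 1.6, 3.4]
opening: 0.151
```

```bash
python3 -c "
from h import *
to(543.5,-122.1,94,1.686)
snap('scene','pics/s5.png');A=cv2.imread('pics/s5.png')[165:285,100:230]
cv2.imwrite('pics/c5.png',cv2.convertScaleAbs(cv2.resize(A,None,fx=5,fy=5,interpolation=cv2.INTER_CUBIC),alpha=1.3))"
```

```text
pos [ 543.39 -123.98   94.04] rot [-3.1407e+00 -6.0000e-04  5.3120e-01] F [1.43 1.61 3.43] T [ 0.342 -0.292  0.439] q6 -0.76 open 0.151 t 13.15
shift cm [ 0.105 -0.157  0.005] rot deg [-2.000e-02 -6.000e-02 -6.617e+01]
```

View pics/c5.png

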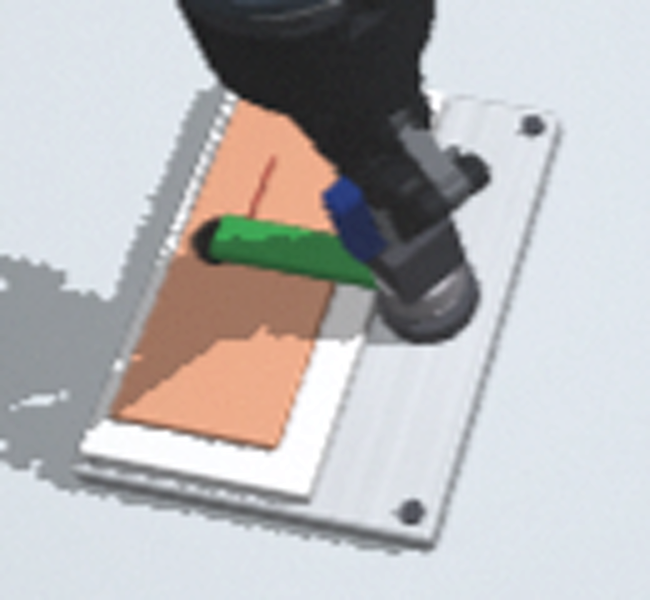

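The bar now lies square across the board, with its tip at (205,242). Torque rose to 0.44 N m, so I'll confirm the stop with one more small turn.

Call:
apply_moves(targets=[[[-1,0,0,0,0,0,1],[-1,0,0,0,0,0,1.5],[-1,0,0,0,0,0,1.5]]])

```text
clock: 13.5
eef_pos: [543.4, -124.0, 94.0]
tcp_rot: [-3.141, -0.001, 0.505]
contact_force: [1.7, 1.3, 2.3]
opening: 0.151
```

```bash
python3 -c "
from h import *
to(543.5,-122.1,94,1.686)"
```

```text
pos [ 543.38 -124.01   94.05] rot [-3.1408e+00 -5.0000e-04  5.0530e-01] F [1.71 1.31 2.31] T [ 0.313 -0.242  0.52 ] q6 -0.73 open 0.151 t 13.5
shift cm [ 0.103 -0.161  0.005] rot deg [-2.000e-02 -5.000e-02 -6.765e+01]
```

Call:
apply_moves(targets=[[[-1,0,0,0,0,0,1],[-1,0,0,0,0,0,1]]])

```text
clock: 13.7
eef_pos: [543.4, -124.0, 94.0]
tcp_rot: [-3.141, -0.0, 0.487]
contact_force: [1.0, 1.8, 2.4]
opening: 0.151
```

```bash
python3 -c "
from h import *
to(543.5,-122.1,94,1.686)"
```

```text
pos [ 543.37 -123.97   94.03] rot [-3.1407e+00 -4.0000e-04  4.8730e-01] F [0.99 1.85 2.41] T [ 0.365 -0.294  0.68 ] q6 -0.72 open 0.151 t 13.7
shift cm [ 0.099 -0.159  0.003] rot deg [-3.000e-02 -5.000e-02 -6.868e+01]
```

Call:
apply_moves(targets=[[[-1,0,0,0.06,0,0,0],[-1,0,0,0.08,0,0,0],[-1,0,0,0.0,0,0,-0.5],[-1,0,0,0.0,0,0,-1]]])

```text
clock: 14.1
eef_pos: [543.3, -124.0, 94.0]
tcp_rot: [-3.141, -0.0, 0.505]
contact_force: [1.2, 1.5, 3.2]
opening: 0.151
```

```bash
python3 -c "
from h import *
to(543.5,-122.1,94,1.686)"
```

```text
pos [ 543.33 -123.99   93.98] rot [-3.1407e+00 -5.0000e-04  5.0490e-01] F [1.23 1.46 3.18] T [ 0.292 -0.189  0.515] q6 -0.73 open 0.151 t 14.1
shift cm [ 0.106 -0.157 -0.002] rot deg [-3.000e-02 -5.000e-02 -6.767e+01]
```

Call:
apply_moves(targets=[[[0,0,0,0,0,0,0],[0,0,0,0,0,0,0],[0,0,0,0,0,0,0],[0,0,0,0,0,0,0],[0,0,0,0,0,0,0]]])

```text
clock: 14.6
eef_pos: [543.2, -124.0, 93.9]
tcp_rot: [-3.141, -0.0, 0.505]
contact_force: [-0.1, -0.8, -0.1]
opening: 0.497
```

```bash
python3 -c "
from h import *
to(543.5,-122.1,94,1.686)"
```

```text
pos [ 543.24 -124.01   93.91] rot [-3.1406e+00 -3.0000e-04  5.0480e-01] F [-0.12 -0.77 -0.12] T [-0.006 -0.03  -0.01 ] q6 -0.73 open 0.497 t 14.6
shift cm [ 0.115 -0.155 -0.008] rot deg [-4.000e-02 -5.000e-02 -6.768e+01]
```

Released cleanly. Now I'll raise straight up, then move away for a clear look.

Call:
apply_moves(targets=[[[0,0,0,-2,0,0,0],[0,0,0,-5,0,0,0],[0,0,0,-9,0,0,0],[0,0,0,-13,0,0,0],[0,0,4,-14,0,0,0],[0,4,8,-14,0,0,0],[0,8,10,-14,0,0,0],[0,12,12,-14,0,0,0]]])

```text
clock: 15.4
eef_pos: [708.1, -172.1, 234.1]
tcp_rot: [-3.141, -0.001, 0.503]
contact_force: [0.3, -0.7, 0.7]
opening: 0.501
```

```bash
python3 -c "
from h import *
to(543.5,-122.1,94,1.686)
snap('scene','pics/s6.png');A=cv2.imread('pics/s6.png')[165:285,100:230]
cv2.imwrite('pics/c6.png',cv2.convertScaleAbs(cv2.resize(A,None,fx=5,fy=5,interpolation=cv2.INTER_CUBIC),alpha=1.3))"
```

```text
pos [ 708.13 -172.12  234.13] rot [-3.1412e+00 -9.0000e-04  5.0320e-01] F [ 0.28 -0.67  0.7 ] T [-0.053 -0.013  0.015] q6 -0.74 open 0.501 t 15.4
shift cm [-12.022 -12.316  14.006] rot deg [ 1.000e-02 -6.000e-02 -6.777e+01]
```

View pics/c6.png

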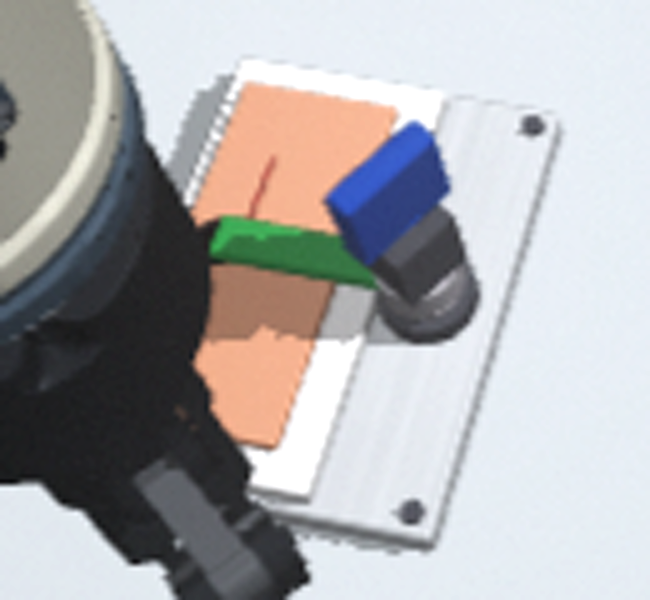

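The key stands on the shoulder with its wing upright. The bar's upper edge is at (222,217), almost the same as before the last turn at higher torque, so it is on its stop. Handing in.

```bash
python3 -c "
from h import *
print(r.sign_off())"
```

```text
the job is handed in; nothing more can be done
None
```

The clamp key is fully home on the drive, the green bar is against its stop over the practice board, and I've let go and handed the job in after about 15.5 s.

- **Fitting the key:** I gripped the dark steel key by its blue wing and lined it up with the square's angle as seen in the camera (about 0.11 rad). It went on at the first try, with sampled forces of at most about 7 N. I felt the ball as a downward pull of about 6 N just before home, then firm contact with the mouth at about 52 mm, the seat height. I didn't see the separate 5 N push the ball should need on the way in, probably because it fell between readings.
- **Turning the bar:** The tool turned about 69° clockwise, up to 0.68 N m. That is more than the joint's 60° range. I put the extra down to play on the square and give in the grip. The torque rose from 0.25 to 0.68 N m over the last turns. The bar's edge in the final picture was within 2 enlarged-crop pixels of where it was at 0.44 N m, which I take as the stop.
- **After release:** Force and torque dropped to about zero, and the last picture shows the key standing on the drive with the gripper clear of it.
- **Not checked:** I planned the path to stay clear of the jars and the cup, but did not look at them again at the end.

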